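# Lock the clamp stud in the T-slot plate

### The job

Get the fixture plate ready for clamping: take the red-gripped clamp stud out of its wooden stand, drop its head through the entry window of the T-slot plate and slide it along the slot until you feel it meet the inner stop. There turn it clockwise a quarter turn so that its head locks crosswise under the lips, and let go. Work gently, without forcing the stud against the plate (about 30 N at most), and leave the lens blank and the brass ring where they lie.

Things in the scene. Friction and masses are not known exactly. Their poses are not given: they have to be found in the camera images.
- stud: Loose hammer-head clamp stud, 66 mm tall, 105 to 210 g, at first upright in the wooden stand. Origin at the centre of its head's underside, z up along the shank. Shank 7 mm in diameter; a steel collar 17 mm in diameter, 23.5 to 26.5 mm up; red grip block 18 mm (x) by 28 mm (y), 26 to 66 mm up, with a white line on top along y, the long way of the head.
- stud_head (a point): Centre of the stud's steel head, 3.5 mm above its underside: 11 mm (x) by 24 mm (y) by 7 mm thick with rounded ends, the same after half a turn.
- stud_grip (a point): Centre of the stud's grip, 48 mm above the underside of the head; the red block reaches 22 mm below and 18 mm above it.
- stand: Fixed wooden block, 60 (x) by 66 (y) by 20 mm high, origin at the centre of its underside. A pocket in the middle of its top, 14 by 27 mm, long along y, 12 mm deep, holds the stud's head lengthwise; the stud's origin then stands 8 mm above the bench.
- clamp_plate: Fixed aluminium T-slot plate, 64 (x) by 210 (y) by 24 mm high, origin at the centre of its underside. The slot runs along y at x = 0, from the entry window to y = +92 mm, 10.5 mm wide between lips 8 mm thick (z = 16 to 24 mm). Slide the stud towards +y.
- window (a point): Centre of the entry window at the level of the plate's top face (z = 24 mm), at y = -70 mm of the plate, axes as the plate's. The window is 14.2 mm (x) by 27.5 mm (y) and takes the head lengthwise only; yellow lines run along its two long sides.
- channel (a point): Point on the channel's floor under the window's centre, 18 mm below the plate's top face. The channel under the window and lips is 14.2 mm wide and 10 mm high; the head rests on its floor and has no room to turn in it, except in a pocket at the stop.
- slot_far (a point): Point on the slot's middle line 120 mm from the window's centre, level with the plate's top. A rigid stop under the lips halts the stud's axis here or up to 60 mm nearer the window; it is in no reading and must be felt. Only there, against it or up to 2 mm short of it, can the head turn, clockwise from above only; a stop ends the turn 10 to 15 degrees past a quarter.
- lens_blank: Loose clear lens blank, a disc of 53 mm diameter and 7 mm thick, lying near the front edge; a bystander. Origin at the centre of its underside.
- gauge_ring: Loose brass ring, 32 mm in diameter and 9 mm thick, lying behind the stand; a bystander. Origin at the centre of its underside.
Things that resemble listed ones, but are neither listed nor needed, are in the scene too. What is shaped like the stud but green is not meant. There is more than one size of the clamp_plate; the job needs the larger.

How it is judged:
By the outcome, as a careful person would: the job done as asked, in the order asked, and still so for the second after the job is handed in, with the robot touching nothing.
It also fails if it takes over 61 s, if anything falls off the work surface, if the arm or the gripper's body presses on something with over 40 N, if the wrist force passes 120 N, or if a joint passes its speed limit or range.

### The arm

A 6-joint arm with a two-finger parallel gripper is mounted at the origin on a cart in front of the work surface, level with it; the furniture and walls round the work are solid. World frame = base frame: x ahead of the robot, y to its left, z up, the work surface at z = 0. Lengths are in m, angles in degrees, forces in N, time in s.
With the tool pointing down it reaches from about 0.375 to 0.975 m from the base axis. Payload 3.8 kg.
Tool frame: the origin (TCP) lies midway between the tips of the shut fingers; the grasp point (between the pads) lies 19 mm behind it (env.grip_depth is the distance from the TCP to the grasp point, in m); y points along the fingers, z is the direction in which the jaws open and shut, and the axes are right-handed (so a half turn about y gives the same grasp; the last joint's range is limited). The gripper opens to 85 mm and grips with 20 to 120 N. Pads are 22 mm wide; open, the fingers measure 114 mm over their backs; the gripper's body (76 mm by 85 mm) begins 54 mm behind the grasp point. The pads swing forward as they close: fully open they stand 13 mm farther back than shut.
Start: joints at [-70.583, 15.12, 91.902, -0, 72.978, -2.114], TCP at [0.248, -0.628, 0.231] pointing down, gripper open.
Joint ranges: [-150.88, 150.88], [-54.13, 125.18], [17.81, 147.31], [-75.09, 255.09], [0, 152.58], [-146.25, 146.25]. Speed limits (degrees/s): [147.25, 147.25, 180, 180, 180, 180].

### API

Orientations are given as [roll, pitch, yaw] about the fixed x, y, z axes, in that order (R = Rz(yaw) Ry(pitch) Rx(roll)).
In Python, from workcell import env gives the robot as it stands.
- The arm moves only by the tool play_rows, never from a script. Its argument "commands" is a list of rows, each a list of 4 numbers: the shift along the tool's x, y, z in units of 2 cm (1.0 is 2 cm), then the turn about the tool's y in units of 0.1 rad (1.0 is 0.1 rad). In form: [[dx, dy, dz, yaw], ...]. A call has 1 to 12 rows; each row shifts and turns the commanded pose from where the row before left it, along the tool's axes as they then stand; what a row does not reach is not made up. A row lasts 1/12 s, in which the tool goes at most 41.7 mm and 7.16 degrees, less where a joint would pass 70% of its speed; a pose out of reach is approached as far as the arm can. A call with a number of a shift or a turn outside -1 to 1 is refused whole. A call with a gripper value outside its range is refused whole. "grip" is the opening in per cent of the stroke, from 0 (shut) to 100 (fully open), set as the call begins (left out, the last holds). The fingers move at their own pace and stop on an object; "newtons" is the grip in N (left out, the last holds). Time passes only in rows, so rows that do not move let the fingers close. It gives the time, the measured TCP pose, the force and the opening at its end, in the units of the state.
- env.read_state(): the state, without advancing time (a new reading comes with each control period).
- env.grab_frame(name): name is "scene" or "top" or "wrist"; returns a dict with "pixels" (480x640x3 uint8, red, green, blue), "camera_matrix" (3x3 intrinsics, pixels), "world_from_camera" (4x4, takes a point from camera to world coordinates); the wrist camera has in their place "mount" (4x4, takes a point from camera to tool coordinates, whose origin is the TCP and whose axes are the tool frame's). Camera axes: x right, y up, looking along -z (the intrinsics and any distortion apply to the point x, -y, -z); pixel columns grow to the right and rows downward; lengths in m; the calibration is good to about 2 mm. A picture is of the moment at which its call begins: read the wrist's pose just before it. There is no depth.
- env.finish_job(): hands the job in, once; it reports no verdict.
The state is a dict: "time": time; "joints": joint angles; "joint_velocities": joint speeds; "tau": joint torques, N m; "tcp_pos": TCP position; "ee_rot": TCP orientation; "wrist_force": force on the tool from outside, world axes, zero at the start; "torque": the same for the moment, N m; "finger_gap": finger opening in m.
Only numpy, scipy, OpenCV 4.12 (cv2) and the standard library are available. Lean on these libraries where they do the work, as an engineer would, in place of code of your own. Each camera call takes 0.05 s, during which the arm holds its last target.

## Working session

There is one attempt and no reset: what is moved stays moved. The work goes in short steps, Python scripts to look and compute and a tool call to move; the robot and the scene stay as the last step left them, time stands still between calls to the robot, and variables do not carry over. Pictures are saved under pics/ and viewed, and the job is handed in when it is done.

Besides the shell and the picture viewer there is one more tool, called after "Request:" by a JSON object that holds its "op" and its "data". play_rows: Moves the arm, as the interface text tells. Shifts and turns lie within -1 to 1; 1 stands for 2 cm of shift or 0.1 rad of turn. Its arguments: {"type":"object","properties":{"commands":{"type":"array"},"grip":{"type":"number"},"newtons":{"type":"number"}},"required":["commands"]}

```bash
ls; mkdir -p pics; python3 - <<'E'
from workcell import env
import cv2
s=env.read_state();print(s)
for n in("scene","top","wrist"):
    f=env.grab_frame(n);cv2.imwrite(f"pics/{n}0.png",f["pixels"][:,:,::-1]);print(n,{k:v for k,v in f.items() if k!="pixels"})
E
```

```text
pics
{'time': 0.0, 'joints': array([-7.05826636e+01,  1.51691392e+01,  9.19815732e+01, -3.47147233e-03,
        7.29786884e+01, -2.11440534e+00]), 'joint_velocities': array([-0.08342517, -0.05216795, -0.02626188, -0.11377627,  0.02819397,
       -0.05014158]), 'tau': array([-1.51208682e-03, -5.15119886e+01, -3.67316437e+01, -2.96009803e-04,
        1.25974408e-02, -2.66511540e-05]), 'tcp_pos': array([ 0.24746688, -0.62720355,  0.22995927]), 'ee_rot': array([-9.01294351e+01,  1.45938727e-03, -1.58467240e+02]), 'wrist_force': array([ 0.42292018, -0.49329135, -0.69875209]), 'torque': array([0.03101852, 0.00842787, 0.01757758]), 'finger_gap': 0.0857521644041996}
scene {'camera_matrix': array([[614.51169629,   0.        , 316.83666204],
       [  0.        , 614.51169629, 233.60804793],
       [  0.        ,   0.        ,   1.        ]]), 'world_from_camera': array([[-0.7536272 ,  0.35468416, -0.55339424, -0.17582458],
       [-0.65719179, -0.39116977,  0.64427103,  0.91095976],
       [ 0.01204163,  0.84922632,  0.5278917 ,  0.77205838],
       [ 0.        ,  0.        ,  0.        ,  1.
[... 382 characters left out ...]
      [-1.38827828e-03,  6.36570955e-02,  9.97970865e-01,
         1.15527302e+00],
       [ 0.00000000e+00,  0.00000000e+00,  0.00000000e+00,
         1.00000000e+00]])}
wrist {'camera_matrix': array([[370.07295811,   0.        , 320.57097056],
       [  0.        , 370.07295811, 240.61010329],
       [  0.        ,   0.        ,   1.        ]]), 'mount': array([[-7.28943255e-04, -9.56650487e-01, -2.91237555e-01,
        -7.50966016e-02],
       [-5.98207251e-04,  2.91237998e-01, -9.56650443e-01,
        -1.44249931e-01],
       [ 9.99999555e-01, -5.23123471e-04, -7.84571232e-04,
        -7.62127753e-04],
       [ 0.00000000e+00,  0.00000000e+00,  0.00000000e+00,
         1.00000000e+00]])}
```

View pics/top0.png

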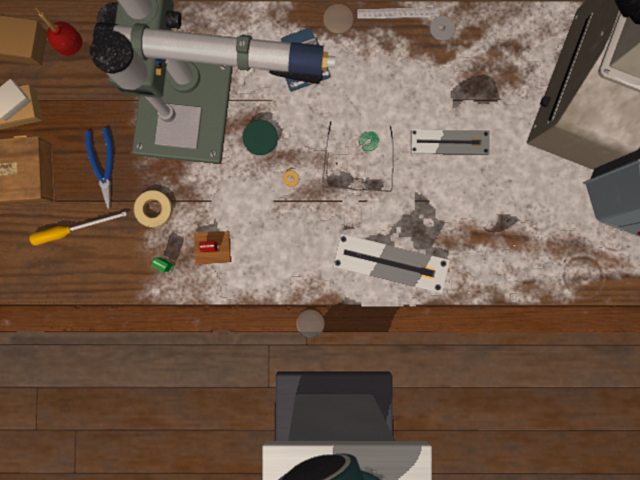

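View pics/scene0.png

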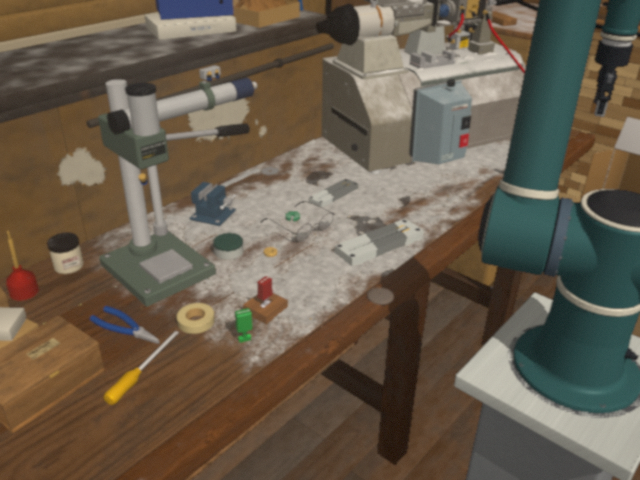

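View pics/wrist0.png

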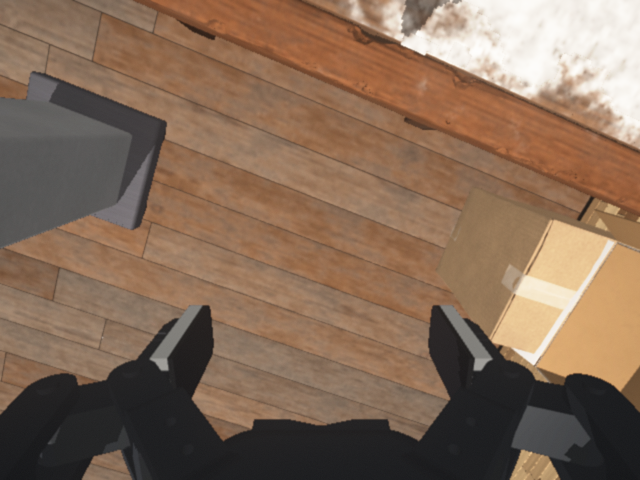

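```bash
cat > h.py <<'E'
import numpy as np, cv2
from scipy.spatial.transform import Rotation as R
from workcell import env
def toolT(s):
    T=np.eye(4);T[:3,:3]=R.from_euler('xyz',s['ee_rot'],degrees=True).as_matrix();T[:3,3]=s['tcp_pos'];return T
def grab(n):
    s=env.read_state();f=env.grab_frame(n)
    T=f['world_from_camera'] if n!='wrist' else toolT(s)@f['mount']
    return f['pixels'][:,:,::-1].copy(),f['camera_matrix'],T,s
def ray(K,T,uv,z):
    u,v=uv;d=T[:3,:3]@np.array([(u-K[0,2])/K[0,0],-(v-K[1,2])/K[1,1],-1]);o=T[:3,3]
    return o+d*(z-o[2])/d[2]
def proj(K,T,p):
    c=T[:3,:3].T@(np.asarray(p)-T[:3,3]);return np.array([K[0,2]+K[0,0]*c[0]/-c[2],K[1,2]+K[1,1]*-c[1]/-c[2]])
def crop(im,x0,y0,x1,y1,k,name):
    cv2.imwrite(name,cv2.resize(im[y0:y1,x0:x1],None,fx=k,fy=k,interpolation=cv2.INTER_CUBIC))
def st():
    s=env.read_state();T=toolT(s)
    print('t',round(s['time'],2),'tcp',s['tcp_pos'].round(4),'rot',s['ee_rot'].round(2),'F',s['wrist_force'].round(1),'M',s['torque'].round(2),'gap',round(s['finger_gap'],4),'q',s['joints'].round(1));return s,T
E
python3 - <<'E'
from h import *
im=cv2.imread('pics/top0.png')
crop(im,130,210,270,315,5,'pics/c1.png');crop(im,320,220,460,325,5,'pics/c2.png')
_,K,T,s=grab('top')
hsv=cv2.cvtColor(im,cv2.COLOR_BGR2HSV)
m=((hsv[...,0]<8)|(hsv[...,0]>172))&(hsv[...,1]>150)&(hsv[...,2]>80);m=m.astype(np.uint8)
m2=np.zeros_like(m);m2[225:270,185:240]=m[225:270,185:240]
c=max(cv2.findContours(m2,0,1)[0],key=cv2.contourArea);print(cv2.minAreaRect(c))
print('stud',ray(K,T,cv2.minAreaRect(c)[0],.06))
for n,uv,z in (('stand',(212,248),.02),('plate',(391,262),.024),('win',(428,270),.024),('ring',(290,178),.005),('lens',(310,322),.005)):print(n,ray(K,T,uv,z))
print(toolT(s)[:3,:3])
E
```

```text
((207.033203125, 248.99783325195312), (5.05544376373291, 15.765003204345703), 86.18592071533203)
stud [0.51528531 0.25849051 0.06      ]
stand [0.51891173 0.25617814 0.02      ]
plate [ 0.49271951 -0.08130077  0.024     ]
win [ 0.47777602 -0.15065331  0.024     ]
ring [0.65484419 0.1098028  0.005     ]
lens [0.37909679 0.07088794 0.005     ]
[[-9.30197067e-01 -5.54694186e-04  3.67060089e-01]
 [-3.67060495e-01  1.66990244e-03 -9.30195573e-01]
 [-9.69804633e-05 -9.99998452e-01 -1.75694468e-03]]
```

View pics/c1.png

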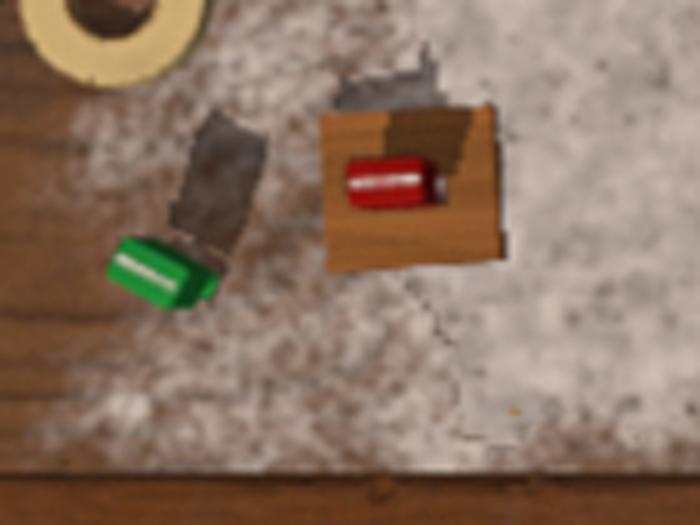

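View pics/c2.png

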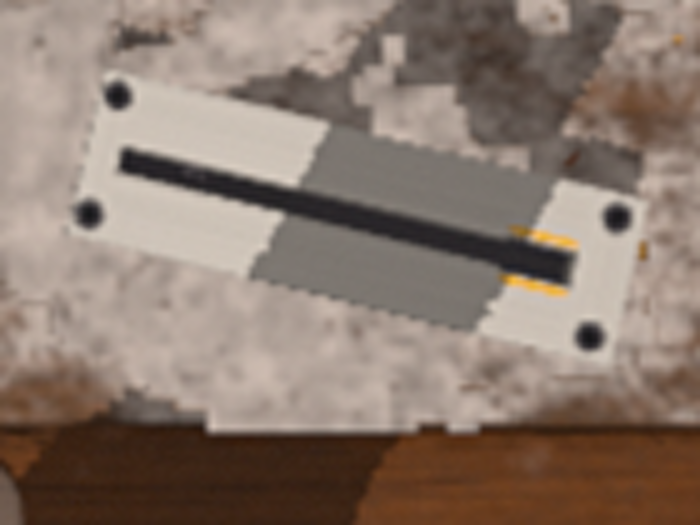

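Request:
{"op": "play_rows", "data": {"commands": [[-0.4,0,-0.4,0],[-0.8,0,-0.8,0],[-1,0,-1,0],[-1,0,-1,0],[-1,0,-1,0],[-1,0,-1,0],[-1,0,-1,0],[-1,0,-1,0],[-1,0,-1,0],[-1,0,-1,0],[-1,0,-1,0],[-1,0,-1,0]]}}

```text
time: 1.2
tcp_pos: [0.3741, -0.3352, 0.2312]
ee_rot: [-90.0, 0.0, -158.5]
wrist_force: [0.3, -0.9, 0.9]
finger_gap: 0.0856
```

Request:
{"op": "play_rows", "data": {"commands": [[-1,0,-1,0],[-1,0,-1,0],[-1,0,-1,0],[-1,0,-1,0],[-1,0,-1,0],[-1,0,-1,0],[-1,0,-1,0],[-1,0,-1,0],[-0.8,0,-0.4,0],[-0.4,0,0,0],[0,0,0,0]]}}

```text
time: 2.12
tcp_pos: [0.4842, -0.1123, 0.2314]
ee_rot: [-90.0, 0.0, -158.3]
wrist_force: [0.4, -0.2, 1.1]
finger_gap: 0.0854
```

```bash
python3 - <<'E'
from h import *
st()
im,K,T,s=grab('wrist');cv2.imwrite('pics/w1.png',im);np.savez('w1.npz',K=K,T=T)
st()
E
```

```text
t 2.12 tcp [ 0.4842 -0.1123  0.2314] rot [-8.9980e+01  3.0000e-02 -1.5832e+02] F [ 0.4 -0.2  1.1] M [-0.04 -0.01 -0.03] gap 0.0854 q [-15.9  -4.4 113.2   0.   71.2  52.4]
t 2.17 tcp [ 0.4834 -0.1132  0.2312] rot [-8.9990e+01 -2.0000e-02 -1.5837e+02] F [-0.5  0.7 -0.1] M [-0.06  0.    0.01] gap 0.0858 q [-16.   -4.5 113.2  -0.   71.3  52.3]
```

View pics/w1.png

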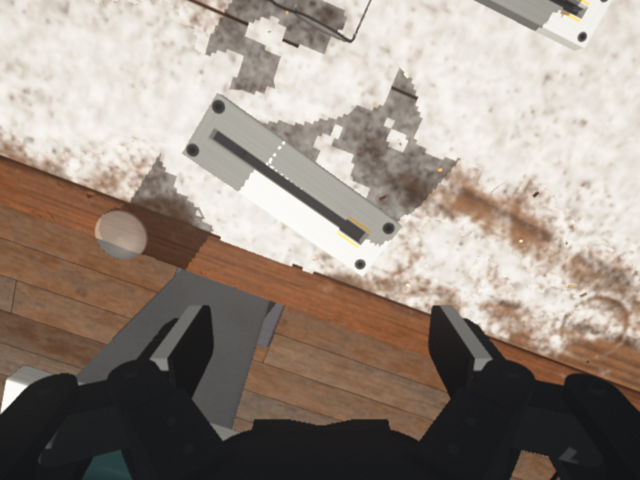

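```bash
python3 - <<'E'
from h import *
im=cv2.imread('pics/w1.png');d=np.load('w1.npz');K,T=d['K'],d['T']
crop(im,170,80,410,280,3.3,'pics/c3.png')
print([ray(K,T,p,.024)[:2].round(4) for p in ((219,106),(192,149),(389,228),(360,264))])
hsv=cv2.cvtColor(im,cv2.COLOR_BGR2HSV)
m=((hsv[...,2]<85)).astype(np.uint8);m[:80]=0;m[290:]=0;m[:,:170]=0;m[:,410:]=0
for c in cv2.findContours(m,0,1)[0]:
    if cv2.contourArea(c)>25:
        w=np.array([ray(K,T,p[0],.024)[:2] for p in c])*1000
        (cx,cy),wh,a=cv2.minAreaRect(w.astype(np.float32));print('dark',cv2.contourArea(c),cx,cy,wh,a,w[w[:,1].argmin()],w[w[:,1].argmax()])
y=((abs(hsv[...,0].astype(int)-22)<7)&(hsv[...,1]>110)&(hsv[...,2]>120)).astype(np.uint8);y[:200]=0;y[260:]=0;y[:,:320]=0;y[:,390:]=0
for c in cv2.findContours(y,0,1)[0]:
    if cv2.contourArea(c)>5:
        w=np.array([ray(K,T,p[0],.024)[:2] for p in c])*1000
        print('yel',cv2.contourArea(c),cv2.minAreaRect(w.astype(np.float32)))
E
```

```text
[array([0.5377, 0.0072]), array([0.4927, 0.0193]), array([ 0.4914, -0.1814]), array([ 0.4463, -0.1699])]
dark 59.5 491.1978759765625 -180.89413452148438 (8.13587760925293, 8.951382637023926) 21.71262550354004 [ 492.86583745 -185.04740662] [ 491.44090085 -175.97986039]
dark 744.0 399.396484375 2.7749099731445312 (42.031009674072266, 47.64048385620117) 83.92630767822266 [420.80222065 -20.63690071] [422.57067183  21.44320305]
dark 77.5 491.86712646484375 18.957489013671875 (8.989299774169922, 9.317776679992676) 21.723722457885742 [491.80564078  14.29334786] [491.86108103  23.86892738]
dark 1248.0 492.1286926269531 -77.76629638671875 (166.79364013671875, 11.090559005737305) 76.97547912597656 [ 477.27390572 -159.69063352] [510.46396946   3.59138415]
dark 87.5 536.9913940429688 7.951388359069824 (9.42956829071045, 8.925684928894043) 17.344776153564453 [536.64724905   3.16849033] [537.37359252  12.71859901]
yel 26.0 ((484.20355224609375, -152.4424591064453), (24.520225524902344, 1.8301610946655273), 75.973388671875)
```

View pics/c3.png

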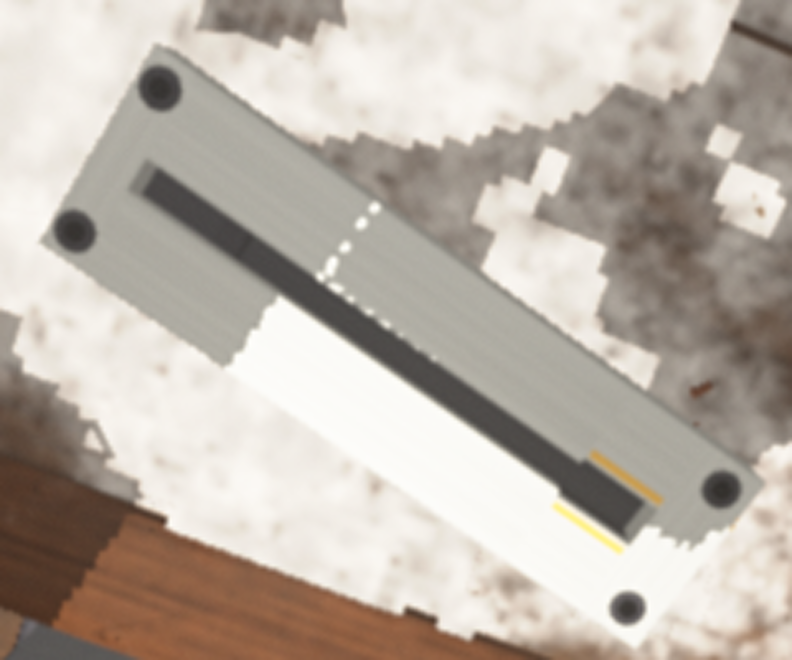

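Request:
{"op": "play_rows", "data": {"commands": [[-0.25,0,-0.5,0],[-0.5,0,-1,0],[-0.5,0,-1,0],[-0.5,0,-1,0],[-0.5,0,-1,0],[-0.5,0,-1,0],[-0.5,0,-1,0],[-0.5,0,-1,0],[-0.5,0,-1,0],[-0.5,0,-1,0],[-0.5,0,-1,0],[-0.5,0,-1,0]]}}

```text
time: 3.17
tcp_pos: [0.5055, 0.143, 0.2313]
ee_rot: [-90.0, -0.0, -158.6]
wrist_force: [0.1, -1.1, -0.3]
finger_gap: 0.0854
```

Request:
{"op": "play_rows", "data": {"commands": [[-0.5,0,-1,0],[-0.5,0,-1,0],[-0.5,0,-1,0],[-0.5,0,-1,0],[-0.35,0,-0.7,0],[-0.2,0,-0.4,0],[0,0,0,-0.6],[0,0.2,0,-1],[0,0.3,0,-1],[0,0.3,0,-1],[0,0.3,0,-1],[0,0.3,0,-1]]}}

```text
time: 4.17
tcp_pos: [0.5159, 0.2553, 0.203]
ee_rot: [-90.0, -0.0, -126.2]
wrist_force: [0.8, 0.9, 0.3]
finger_gap: 0.0855
```

Request:
{"op": "play_rows", "data": {"commands": [[0,0.3,0,-1],[0,0.3,0,-1],[0,0.3,0,-1],[0,0.3,0,-1],[0,0.2,0,-1],[0,0.1,0,-0.6],[0,0,0,0],[0,0,0,0]]}}

```text
time: 4.83
tcp_pos: [0.5159, 0.2555, 0.1731]
ee_rot: [-90.0, -0.0, -94.5]
wrist_force: [0.3, -0.3, 0.4]
finger_gap: 0.0855
```

```bash
python3 - <<'E'
from h import *
st()
im,K,T,s=grab('wrist');cv2.imwrite('pics/w2.png',im);np.savez('w2.npz',K=K,T=T)
st()
E
```

```text
t 4.83 tcp [0.5159 0.2555 0.1731] rot [-9.003e+01 -3.000e-02 -9.446e+01] F [ 0.3 -0.3  0.4] M [0.04 0.05 0.03] gap 0.0855 q [ 23.9   7.  107.9  -0.   65.2  28.3]
t 4.88 tcp [0.516  0.2557 0.1734] rot [-9.000e+01 -1.000e-02 -9.445e+01] F [-0.1  0.  -0. ] M [-0.03 -0.04 -0.03] gap 0.0853 q [ 23.9   7.  107.9  -0.   65.2  28.3]
```

View pics/w2.png

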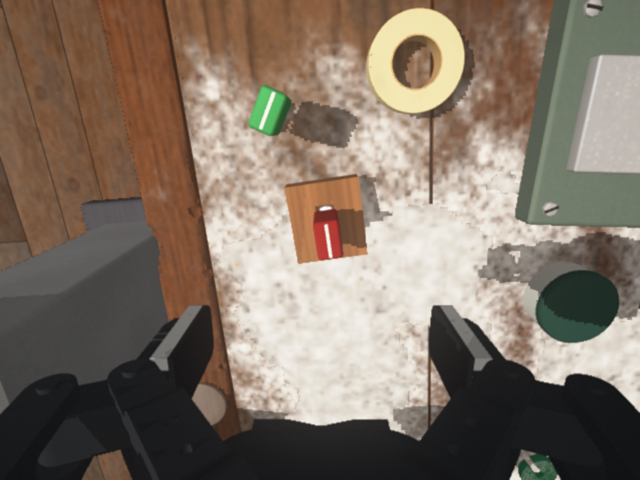

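```bash
python3 - <<'E'
from h import *
im=cv2.imread('pics/w2.png');d=np.load('w2.npz');K,T=d['K'],d['T']
crop(im,270,160,390,280,5,'pics/c4.png')
hsv=cv2.cvtColor(im,cv2.COLOR_BGR2HSV).astype(int)
H,S,V=hsv[...,0],hsv[...,1],hsv[...,2]
def rep(m,z,box,name):
    x0,y0,x1,y1=box;q=np.zeros(m.shape,np.uint8);q[y0:y1,x0:x1]=m[y0:y1,x0:x1]
    c=max(cv2.findContours(q,0,1)[0],key=cv2.contourArea)
    w=np.array([ray(K,T,p[0],z)[:2] for p in c])*1000
    print(name,cv2.contourArea(c),cv2.minAreaRect(w.astype(np.float32)), 'px',cv2.minAreaRect(c))
red=((H<6)|(H>173))&(S>150)
rep(((H<20)|(H>173))&(S>90)&(V>60),.02,(275,165,372,275),'stand')
rep((S<90)&(V>150),.074,(315,222,342,260),'line')
rep(red,.074,(300,190,360,270),'red')
E
```

```text
stand 5561.5 ((521.0878295898438, 263.1011962890625), (60.358253479003906, 79.7671890258789), 3.953695774078369) px ((325.176513671875, 211.552490234375), (95.01658630371094, 75.1141586303711), 82.11685943603516)
line 92.5 ((521.4893188476562, 256.00347900390625), (2.5975136756896973, 24.100021362304688), 4.157828330993652) px ((327.9266357421875, 240.51100158691406), (33.524940490722656, 3.757957935333252), 81.46923065185547)
red 892.5 ((521.1795043945312, 260.5610656738281), (17.400121688842773, 34.340946197509766), 3.930020809173584) px ((326.91998291015625, 233.9399871826172), (48.22468948364258, 25.597265243530273), 81.8698959350586)
```

View pics/c4.png

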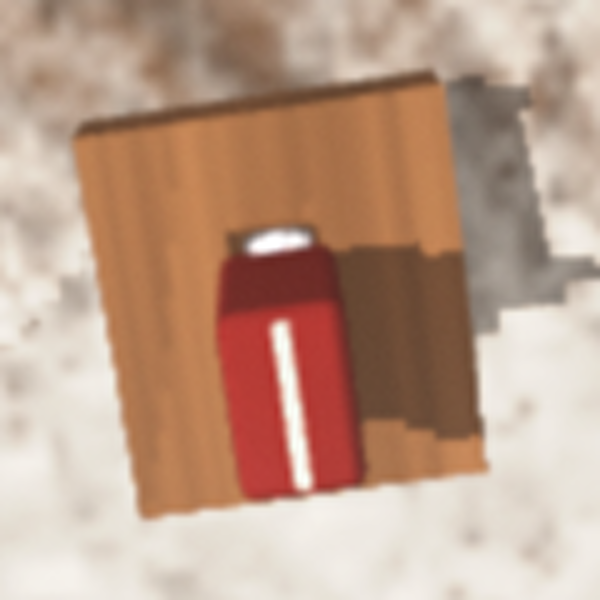

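Request:
{"op": "play_rows", "data": {"commands": [[0,0,0,-0.7],[0,0,0,-0.77],[0,0.3,0.27,0],[0,0.7,0,0],[0,1,0,0],[0,1,0,0],[0,1,0,0],[0,1,0,0],[0,0.9,0,0],[0,0.6,0,0],[0,0.3,0,0],[0,0,0,0]]}}

```text
time: 5.88
tcp_pos: [0.5204, 0.2561, 0.0356]
ee_rot: [-90.2, -0.1, -86.0]
wrist_force: [-0.0, 0.5, -0.1]
finger_gap: 0.0856
```

```bash
python3 - <<'E'
from h import *
st()
im,K,T,s=grab('wrist');cv2.imwrite('pics/w3.png',im)
E
```

```text
t 5.88 tcp [0.5204 0.2561 0.0356] rot [-9.016e+01 -6.000e-02 -8.596e+01] F [-0.   0.5 -0.1] M [-0.04 -0.05 -0.03] gap 0.0856 q [ 23.7  16.3 113.1  -0.   50.8  19.7]
```

View pics/w3.png

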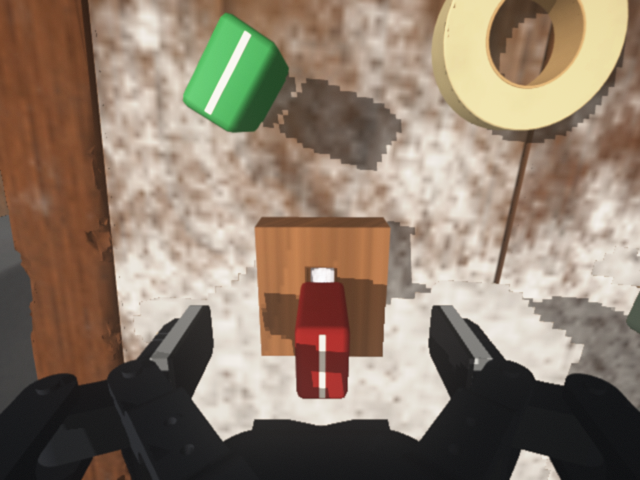

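```bash
python3 - <<'E'
from h import *
im,K,T,s=grab('wrist')
for p in((323,334),(322,397)):print(ray(K,T,p,.074), toolT(s)[:3,:3].T@(ray(K,T,p,.074)-s['tcp_pos']))
E
```

```text
[0.52193265 0.26713217 0.074     ] [-0.01057494 -0.03713741  0.00137943]
[0.52340888 0.24236665 0.074     ] [ 0.01423293 -0.03712814  0.00109759]
```

Request:
{"op": "play_rows", "data": {"commands": [[0,0,0,0],[0,0,0,0],[0,0,0,0],[0,0,0,0],[0,0,0,0],[0,0,0,0],[0,0,0,0],[0,0,0,0],[0,0,0,0],[0,0,0,0],[0,0,0,0]], "grip": 0, "newtons": 60}}

```text
time: 6.9
tcp_pos: [0.5217, 0.2568, 0.0377]
ee_rot: [-90.0, 0.0, -85.9]
wrist_force: [-0.3, -0.1, 5.1]
finger_gap: 0.0169
```

```bash
python3 - <<'E'
from h import *
st()
E
```

```text
t 6.9 tcp [0.5217 0.2568 0.0377] rot [-8.996e+01  1.000e-02 -8.587e+01] F [-0.3 -0.1  5.1] M [-0.05  0.1   0.02] gap 0.0169 q [ 23.8  16.1 113.    0.   50.9  19.6]
```

Request:
{"op": "play_rows", "data": {"commands": [[0,-0.2,0,0],[0,-0.4,0,0],[0,-0.6,0,0],[0,-0.8,0,0],[0,-0.8,0,0],[0,-0.6,0,0],[0,-0.4,0,0],[0,-0.2,0,0],[0,0,0,0],[0,0,0,0]]}}

```text
time: 7.73
tcp_pos: [0.5211, 0.2565, 0.1171]
ee_rot: [-90.0, -0.0, -85.9]
wrist_force: [-0.3, -0.9, -1.8]
finger_gap: 0.0176
```

```bash
python3 - <<'E'
from h import *
st()
im,K,T,s=grab('wrist');cv2.imwrite('pics/w4.png',im)
im,K,T,s=grab('scene');crop(im,200,230,320,330,6,'pics/s4.png')
E
```

```text
t 7.73 tcp [0.5211 0.2565 0.1171] rot [-9.002e+01 -1.000e-02 -8.588e+01] F [-0.3 -0.9 -1.8] M [0.02 0.04 0.02] gap 0.0176 q [ 23.8  10.6 110.1   0.   59.3  19.6]
```

View pics/w4.png

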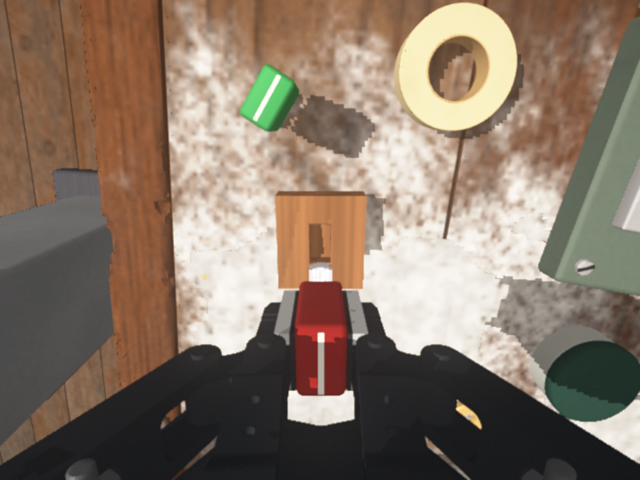

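View pics/s4.png

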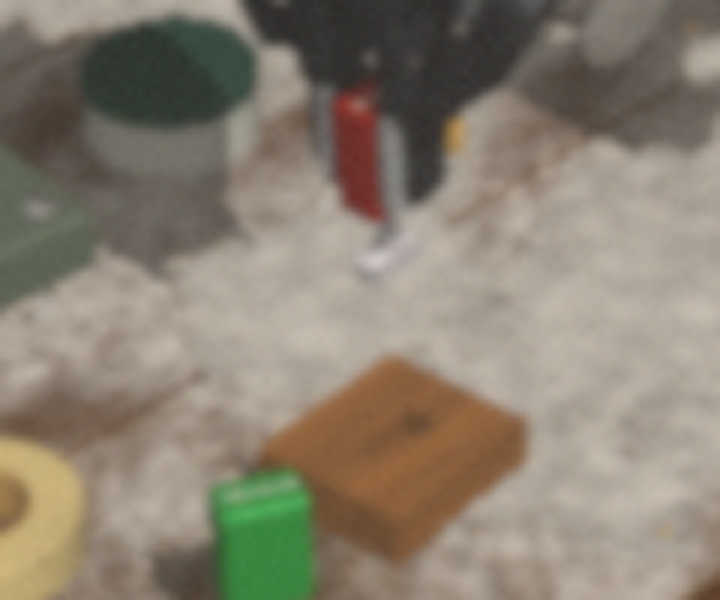

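```bash
python3 - <<'E'
from h import *
im,K,T,s=grab('wrist')
crop(im,260,240,380,410,5,'pics/c5.png')
A=toolT(s)
for p,z in(((320,333),.1534),((320,393),.1534),((320,263),.0944)):print((A[:3,:3].T@(ray(K,T,p,z)-s['tcp_pos'])*1000).round(1))
E
```

```text
[-11.  -37.2   0.4]
[ 12.5 -37.2   0.4]
[-13.4  21.8   0.3]
```

View pics/c5.png

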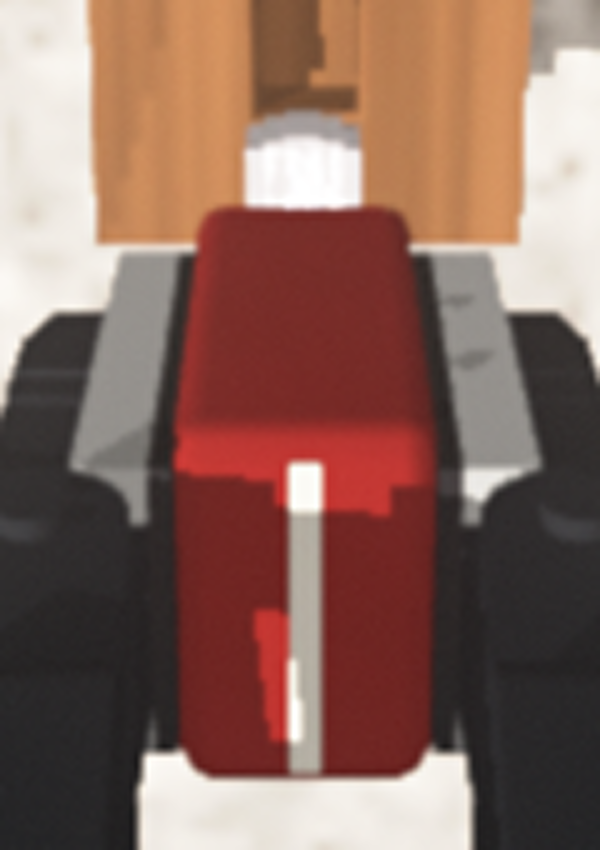

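Request:
{"op": "play_rows", "data": {"commands": [[0,0,0,0.6],[0.2,0,0,1],[0.4,0,0,1],[0.6,0,0,0.5],[0.9,0,0.1,0],[1,0,0.13,0],[1,0,0.13,0],[1,0,0.13,0],[1,0,0.13,0],[1,0,0.13,0],[1,0,0.13,0],[1,0,0.13,0]]}}

```text
time: 8.88
tcp_pos: [0.5, 0.0736, 0.1165]
ee_rot: [-90.1, -0.0, -103.6]
wrist_force: [0.4, 0.6, -1.0]
finger_gap: 0.0173
```

Request:
{"op": "play_rows", "data": {"commands": [[1,0,0.13,0],[1,0,0.13,0],[1,0,0.13,0],[1,0,0.13,0],[1,0,0.13,0],[1,0,0.13,0],[1,0,0.13,0],[1,0,0.13,0],[1,0,0.13,0],[0.8,0,0.1,0],[0.6,0,0,0],[0.3,0,0,0]]}}

```text
time: 9.88
tcp_pos: [0.4743, -0.1405, 0.1167]
ee_rot: [-90.1, -0.0, -103.7]
wrist_force: [-0.1, -0.8, -1.5]
finger_gap: 0.0173
```

```bash
python3 - <<'E'
from h import *
st()
E
```

```text
t 9.88 tcp [ 0.4743 -0.1405  0.1167] rot [-9.0070e+01 -1.0000e-02 -1.0371e+02] F [-0.1 -0.8 -1.5] M [ 0.03  0.   -0.  ] gap 0.0173 q [-19.4   1.5 120.2  -0.   58.3  -5.7]
```

Request:
{"op": "play_rows", "data": {"commands": [[0.4,0,0,0],[0.8,0,0,0],[0.7,0,0,0],[0.3,0,0,0],[0,0,0,0],[0,0,0,0],[0,0,0,0]]}}

```text
time: 10.47
tcp_pos: [0.4647, -0.1814, 0.1172]
ee_rot: [-90.0, 0.0, -103.6]
wrist_force: [0.1, -0.5, -2.4]
finger_gap: 0.0171
```

```bash
python3 - <<'E'
from h import *
s,A=st()
im,K,T,s=grab('wrist');cv2.imwrite('pics/w5.png',im);np.savez('w5.npz',K=K,T=T,A=A)
crop(im,220,60,420,290,3,'pics/c6.png')
for p,z in(((320,262),.0870),((320,269.6),.094)):print((A[:3,:3].T@(ray(K,T,p,z)-s['tcp_pos'])*1000).round(1))
E
```

```text
t 10.47 tcp [ 0.4647 -0.1814  0.1172] rot [-9.0020e+01  3.0000e-02 -1.0362e+02] F [ 0.1 -0.5 -2.4] M [0.06 0.04 0.02] gap 0.0171 q [-24.2   1.9 119.8   0.   58.3 -10.6]
[-11.   30.2   0. ]
[-9.6 23.2  0.1]
```

View pics/w5.png

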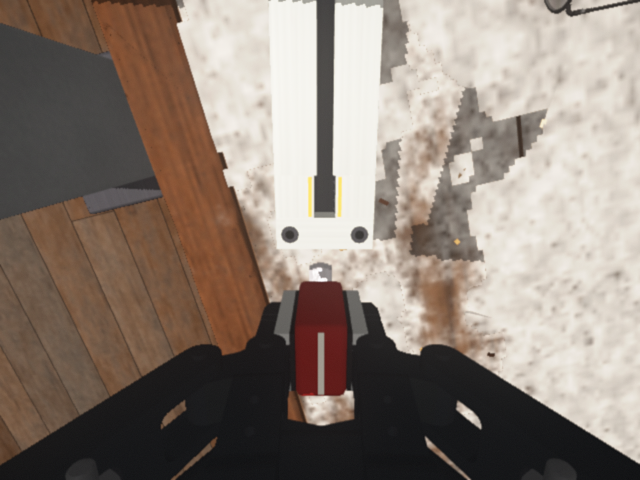

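View pics/c6.png

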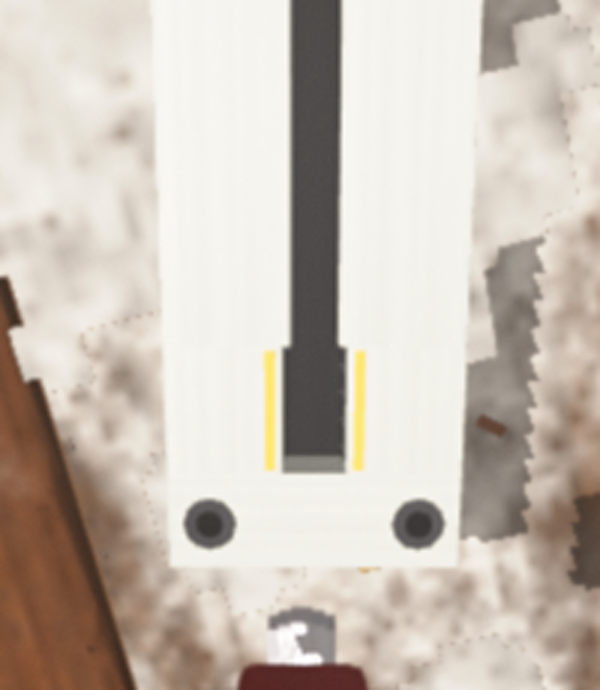

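```bash
python3 - <<'E'
from h import *
im=cv2.imread('pics/w5.png');d=np.load('w5.npz');K,T,A=d['K'],d['T'],d['A']
def tool(p,z=.024):return A[:3,:3].T@(ray(K,T,p,z)-A[:3,3])*1000
hsv=cv2.cvtColor(im,cv2.COLOR_BGR2HSV).astype(int);H,S,V=[hsv[...,i] for i in range(3)]
y=((abs(H-25)<8)&(S>90)&(V>150)).astype(np.uint8);y[:160]=0;y[230:]=0;y[:,:300]=0;y[:,350:]=0
for c in cv2.findContours(y,0,1)[0]:
    if cv2.contourArea(c)>5:
        w=np.array([tool(p[0])[[0,2]] for p in c]).astype(np.float32);print('yel',w.mean(0),w.min(0),w.max(0),cv2.minAreaRect(w))
# slot centre per row
cs=[]
for r in list(range(10,170,8))+list(range(182,208,3)):
    x=np.where((V[r,300:350]<120))[0]+300
    cs.append(tool(((x.min()+x.max())/2,r))[[0,2]])
cs=np.array(cs);print(cs.round(2))
p=np.polyfit(cs[:20,0],cs[:20,1],1);print('slope deg',np.degrees(np.arctan(p[0])),'at x=-35',np.polyval(p,-35))
for q in ((290,234),(359,234)):print(tool(q))
# window end rows
print(tool((325,176)),tool((325,217)), A[:3,3])
E
```

```text
yel [-32.901684  12.527899] [-45.34606   11.643072] [-19.87551   13.520104] ((-32.61252975463867, 12.536683082580566), (1.7801803350448608, 25.468952178955078), 88.58657836914062)
yel [-32.72622    -6.6627035] [-45.333084   -7.8674417] [-19.862953   -5.7568507] ((-32.598060607910156, -6.821406841278076), (1.964308261871338, 25.475330352783203), 89.6099853515625)
[[-138.86    2.78]
 [-134.88    2.79]
 [-130.85    2.81]
 [-126.77    2.83]
 [-122.65    2.84]
 [-118.48    2.86]
 [-114.27    2.88]
 [-110.01    2.61]
 [-105.69    2.62]
 [-101.33    2.64]
 [ -96.91    2.66]
 [ -92.45    2.67]
 [ -87.93    2.69]
 [ -83.35    2.71]
 [ -78.73    2.72]
 [ -74.04    2.74]
 [ -69.3     2.76]
 [ -64.5     2.78]
 [ -59.64    2.48]
 [ -54.73    2.5 ]
 [ -42.16    2.86]
 [ -40.24    2.87]
 [ -38.31    2.88]
 [ -36.38    2.89]
 [ -34.43    2.89]
 [ -32.48    2.9 ]
 [ -30.51    2.91]
 [ -28.54    2.92]
 [ -26.55    2.92]]
slope deg -0.144573008231242 at x=-35 2.559200438798463
[ -7.55141188  93.17930788 -20.01880948]
[-7.5797775  93.16661997 26.01366801]
[-45.97223275  93.19286569   3.16822464] [-19.19548362  93.17892636   3.28109774] [ 0.46471504 -0.18144843  0.11716985]
```

Request:
{"op": "play_rows", "data": {"commands": [[-0.3,0,0.13,0],[-0.6,0,0,0],[-0.5,0.2,0,0],[-0.27,0.4,0,0],[0,0.6,0,0],[0,0.7,0,0],[0,0.5,0,0],[0,0.3,0,0],[0,0.1,0,0],[0,0,0,0],[0,0,0,0]]}}

```text
time: 11.43
tcp_pos: [0.4753, -0.1505, 0.0614]
ee_rot: [-90.0, -0.0, -103.7]
wrist_force: [0.5, -0.0, -0.5]
finger_gap: 0.0172
```

```bash
python3 - <<'E'
from h import *
s,A=st()
im,K,T,s=grab('wrist');cv2.imwrite('pics/w6.png',im)
crop(im,260,200,380,300,6,'pics/c7.png')
im,K,T,s=grab('scene');crop(im,310,190,450,290,5,'pics/s6.png')
E
```

```text
t 11.43 tcp [ 0.4753 -0.1505  0.0614] rot [ -89.99   -0.   -103.65] F [ 0.5 -0.  -0.5] M [-0.02 -0.02 -0.02] gap 0.0172 q [-20.4   6.1 122.2  -0.   51.7  -6.8]
```

View pics/c7.png

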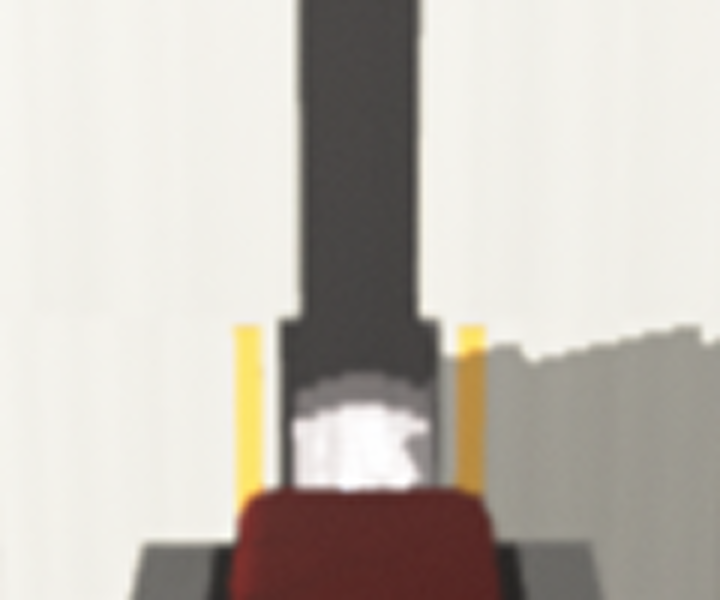

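View pics/s6.png

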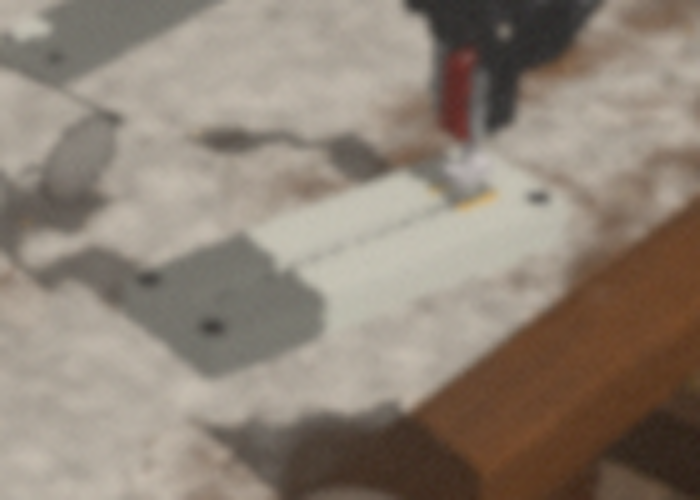

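Request:
{"op": "play_rows", "data": {"commands": [[0,0.2,0,0],[0,0.25,0,0],[0,0.2,0,0],[0,0.1,0,0],[0,0,0,0]]}}

```text
time: 11.95
tcp_pos: [0.4743, -0.15, 0.0454]
ee_rot: [-90.1, 0.0, -103.6]
wrist_force: [0.2, -0.3, -0.2]
finger_gap: 0.0175
```

Request:
{"op": "play_rows", "data": {"commands": [[0,0.15,0,0],[0,0.15,0,0],[0,0.1,0,0],[0,0,0,0],[0,0,0,0]]}}

```text
time: 12.37
tcp_pos: [0.475, -0.1502, 0.0381]
ee_rot: [-90.0, 0.0, -103.6]
wrist_force: [-0.1, 0.5, -1.6]
finger_gap: 0.0178
```

Request:
{"op": "play_rows", "data": {"commands": [[0,0.05,0,0],[0,0.05,0,0],[0,0,0,0],[0,0,0,0]]}}

```text
time: 12.7
tcp_pos: [0.4751, -0.1503, 0.0363]
ee_rot: [-90.0, 0.0, -103.6]
wrist_force: [0.4, 0.1, -1.0]
finger_gap: 0.0174
```

Request:
{"op": "play_rows", "data": {"commands": [[0,0.04,0,0],[0,0.04,0,0],[0,0,0,0],[0,0,0,0]]}}

```text
time: 13.03
tcp_pos: [0.4754, -0.1504, 0.0357]
ee_rot: [-90.0, -0.0, -103.6]
wrist_force: [-2.0, 1.1, 6.6]
finger_gap: 0.0172
```

Request:
{"op": "play_rows", "data": {"commands": [[0,-0.09,0,0],[-0.1,0,0,0],[-0.25,0,0,0],[-0.4,0,0,0],[-0.4,0,0,0],[-0.4,0,0,0],[-0.3,0,0,0],[-0.15,0,0,0],[0,0,0,0]]}}

```text
time: 13.78
tcp_pos: [0.4847, -0.1105, 0.0364]
ee_rot: [-90.0, 0.0, -103.6]
wrist_force: [-1.0, -0.8, -1.9]
finger_gap: 0.0174
```

Request:
{"op": "play_rows", "data": {"commands": [[-0.2,0,0,0],[-0.25,0,0,0],[-0.15,0,0,0],[-0.1,0,0,0],[0,0,0,0]]}}

```text
time: 14.2
tcp_pos: [0.4879, -0.0975, 0.0365]
ee_rot: [-90.0, 0.0, -103.6]
wrist_force: [0.5, -0.1, -1.4]
finger_gap: 0.0174
```

Request:
{"op": "play_rows", "data": {"commands": [[-0.08,0,0,0],[-0.08,0,0,0],[0,0,0,0]]}}

```text
time: 14.45
tcp_pos: [0.4886, -0.0946, 0.0365]
ee_rot: [-90.0, 0.0, -103.6]
wrist_force: [0.1, -0.3, -1.3]
finger_gap: 0.0174
```

Request:
{"op": "play_rows", "data": {"commands": [[-0.08,0,0,0],[-0.08,0,0,0],[0,0,0,0]]}}

```text
time: 14.7
tcp_pos: [0.4894, -0.0914, 0.0365]
ee_rot: [-90.0, 0.0, -103.6]
wrist_force: [1.2, 0.1, -1.6]
finger_gap: 0.0169
```

Request:
{"op": "play_rows", "data": {"commands": [[-0.08,0,0,0],[-0.08,0,0,0],[0,0,0,0]]}}

```text
time: 14.95
tcp_pos: [0.4902, -0.0882, 0.0365]
ee_rot: [-90.0, 0.0, -103.6]
wrist_force: [0.3, 0.0, -1.2]
finger_gap: 0.0176
```

Request:
{"op": "play_rows", "data": {"commands": [[-0.06,0,0,0],[-0.06,0,0,0],[0,0,0,0]]}}

```text
time: 15.2
tcp_pos: [0.4907, -0.086, 0.0365]
ee_rot: [-90.0, 0.0, -103.6]
wrist_force: [-0.5, 0.3, -2.5]
finger_gap: 0.0175
```

```bash
python3 -c "
from h import *;st()"
```

```text
t 15.2 tcp [ 0.4907 -0.086   0.0365] rot [ -90.      0.   -103.63] F [-0.5  0.3 -2.5] M [-0.01  0.05 -0.02] gap 0.0175 q [-12.8   8.2 123.1   0.   48.7   0.8]
```

Request:
{"op": "play_rows", "data": {"commands": [[-0.07,0,0,0],[-0.07,0,0,0],[0,0,0,0]]}}

```text
time: 15.45
tcp_pos: [0.4913, -0.0832, 0.0365]
ee_rot: [-90.0, 0.0, -103.6]
wrist_force: [-1.5, -1.0, -1.3]
finger_gap: 0.0174
```

Request:
{"op": "play_rows", "data": {"commands": [[-0.07,0,0,0],[-0.07,0,0,0],[0,0,0,0]]}}

```text
time: 15.7
tcp_pos: [0.492, -0.0805, 0.0365]
ee_rot: [-90.0, 0.0, -103.6]
wrist_force: [0.0, 0.1, -1.6]
finger_gap: 0.0169
```

Request:
{"op": "play_rows", "data": {"commands": [[-0.07,0,0,0],[-0.07,0,0,0],[0,0,0,0]]}}

```text
time: 15.95
tcp_pos: [0.4927, -0.0778, 0.0365]
ee_rot: [-90.0, 0.0, -103.6]
wrist_force: [-0.1, -0.1, -1.3]
finger_gap: 0.0174
```

Request:
{"op": "play_rows", "data": {"commands": [[-0.07,0,0,0],[-0.07,0,0,0],[0,0,0,0]]}}

```text
time: 16.2
tcp_pos: [0.4933, -0.0751, 0.0365]
ee_rot: [-90.0, 0.0, -103.6]
wrist_force: [-0.9, -0.5, -1.2]
finger_gap: 0.0173
```

Request:
{"op": "play_rows", "data": {"commands": [[-0.07,0,0,0],[-0.07,0,0,0],[0,0,0,0]]}}

```text
time: 16.45
tcp_pos: [0.494, -0.0724, 0.0365]
ee_rot: [-90.0, 0.0, -103.6]
wrist_force: [-0.4, 0.6, -1.4]
finger_gap: 0.0174
```

Request:
{"op": "play_rows", "data": {"commands": [[-0.07,0,0,0],[-0.07,0,0,0],[0,0,0,0]]}}

```text
time: 16.7
tcp_pos: [0.4947, -0.0696, 0.0365]
ee_rot: [-90.0, 0.0, -103.6]
wrist_force: [0.1, 0.1, -0.7]
finger_gap: 0.0174
```

Request:
{"op": "play_rows", "data": {"commands": [[-0.07,0,0,0],[-0.07,0,0,0],[0,0,0,0]]}}

```text
time: 16.95
tcp_pos: [0.4953, -0.0669, 0.0365]
ee_rot: [-90.0, 0.0, -103.6]
wrist_force: [-0.4, 0.4, -1.1]
finger_gap: 0.0172
```

Request:
{"op": "play_rows", "data": {"commands": [[-0.07,0,0,0],[-0.07,0,0,0],[0,0,0,0]]}}

```text
time: 17.2
tcp_pos: [0.496, -0.0642, 0.0365]
ee_rot: [-90.0, 0.0, -103.6]
wrist_force: [0.8, 0.8, -1.1]
finger_gap: 0.0175
```

Request:
{"op": "play_rows", "data": {"commands": [[-0.07,0,0,0],[-0.07,0,0,0],[0,0,0,0]]}}

```text
time: 17.45
tcp_pos: [0.4967, -0.0615, 0.0365]
ee_rot: [-90.0, 0.0, -103.6]
wrist_force: [0.5, 0.1, -1.2]
finger_gap: 0.0176
```

Request:
{"op": "play_rows", "data": {"commands": [[-0.07,0,0,0],[-0.07,0,0,0],[0,0,0,0]]}}

```text
time: 17.7
tcp_pos: [0.4973, -0.0587, 0.0365]
ee_rot: [-90.0, 0.0, -103.6]
wrist_force: [0.5, 0.2, -2.7]
finger_gap: 0.0172
```

Request:
{"op": "play_rows", "data": {"commands": [[-0.07,0,0,0],[-0.07,0,0,0],[0,0,0,0]]}}

```text
time: 17.95
tcp_pos: [0.498, -0.056, 0.0365]
ee_rot: [-90.0, 0.0, -103.6]
wrist_force: [-0.3, 0.1, -1.3]
finger_gap: 0.0173
```

Request:
{"op": "play_rows", "data": {"commands": [[-0.07,0,0,0],[-0.07,0,0,0],[0,0,0,0]]}}

```text
time: 18.2
tcp_pos: [0.4986, -0.0533, 0.0365]
ee_rot: [-90.0, 0.0, -103.6]
wrist_force: [-0.7, -1.2, -1.2]
finger_gap: 0.0169
```

Request:
{"op": "play_rows", "data": {"commands": [[-0.07,0,0,0],[-0.07,0,0,0],[0,0,0,0]]}}

```text
time: 18.45
tcp_pos: [0.4993, -0.0506, 0.0365]
ee_rot: [-90.0, 0.0, -103.6]
wrist_force: [0.9, -0.3, -1.6]
finger_gap: 0.0172
```

Request:
{"op": "play_rows", "data": {"commands": [[-0.07,0,0,0],[-0.07,0,0,0],[0,0,0,0]]}}

```text
time: 18.7
tcp_pos: [0.4999, -0.0479, 0.0365]
ee_rot: [-90.0, 0.0, -103.6]
wrist_force: [-1.2, -0.1, -1.6]
finger_gap: 0.0172
```

Request:
{"op": "play_rows", "data": {"commands": [[-0.07,0,0,0],[-0.07,0,0,0],[0,0,0,0]]}}

```text
time: 18.95
tcp_pos: [0.5006, -0.0451, 0.0365]
ee_rot: [-90.0, 0.0, -103.6]
wrist_force: [-0.4, -0.5, -1.2]
finger_gap: 0.0176
```

Request:
{"op": "play_rows", "data": {"commands": [[-0.07,0,0,0],[-0.07,0,0,0],[0,0,0,0]]}}

```text
time: 19.2
tcp_pos: [0.5013, -0.0424, 0.0365]
ee_rot: [-90.0, 0.0, -103.6]
wrist_force: [0.1, -0.5, -1.2]
finger_gap: 0.0172
```

Request:
{"op": "play_rows", "data": {"commands": [[-0.07,0,0,0],[-0.07,0,0,0],[0,0,0,0]]}}

```text
time: 19.45
tcp_pos: [0.5019, -0.0397, 0.0365]
ee_rot: [-90.0, 0.0, -103.6]
wrist_force: [0.6, 0.9, -2.4]
finger_gap: 0.0175
```

Request:
{"op": "play_rows", "data": {"commands": [[-0.07,0,0,0],[-0.07,0,0,0],[0,0,0,0]]}}

```text
time: 19.7
tcp_pos: [0.5026, -0.0369, 0.0365]
ee_rot: [-90.0, 0.0, -103.6]
wrist_force: [-0.2, 0.7, -1.7]
finger_gap: 0.0175
```

Request:
{"op": "play_rows", "data": {"commands": [[-0.07,0,0,0],[-0.07,0,0,0],[0,0,0,0]]}}

```text
time: 19.95
tcp_pos: [0.5029, -0.0356, 0.0365]
ee_rot: [-90.0, -0.1, -103.6]
wrist_force: [-2.0, -6.2, -0.1]
finger_gap: 0.017
```

Request:
{"op": "play_rows", "data": {"commands": [[-0.05,0,0,0],[0,0,0,0]]}}

```text
time: 20.12
tcp_pos: [0.503, -0.0354, 0.0365]
ee_rot: [-90.0, -0.2, -103.5]
wrist_force: [-1.6, -8.9, -0.4]
finger_gap: 0.0169
```

```bash
python3 - <<'E'
from h import *
s,A=st()
im,K,T,s=grab('wrist');cv2.imwrite('pics/w7.png',im)
E
```

```text
t 20.12 tcp [ 0.503  -0.0354  0.0365] rot [ -90.01   -0.22 -103.53] F [-1.6 -8.9 -0.4] M [-1.71  0.42 -0.05] gap 0.0169 q [ -6.7   8.8 122.3  -0.3  48.9   7. ]
```

View pics/w7.png

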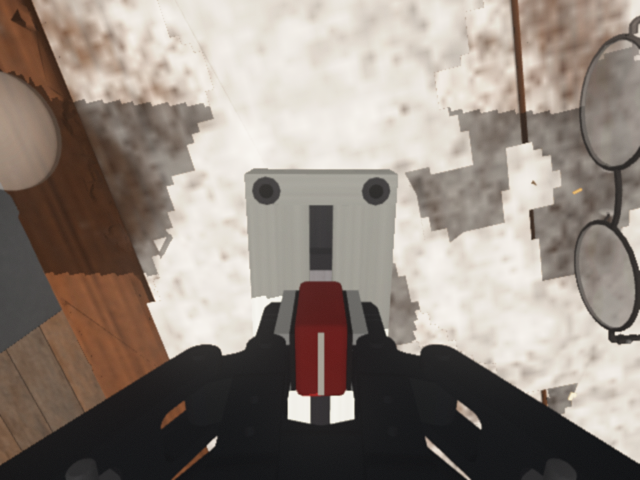

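Request:
{"op": "play_rows", "data": {"commands": [[0.1,0,0,0],[0,0,0,0]]}}

```text
time: 20.33
tcp_pos: [0.5028, -0.0358, 0.0364]
ee_rot: [-90.0, -0.0, -103.7]
wrist_force: [-1.1, -2.7, -1.2]
finger_gap: 0.0171
```

Request:
{"op": "play_rows", "data": {"commands": [[0,0,0,0.4],[0,0,0,0.5],[0,0,0,0.6],[0,0,0,0.5],[0,0,0,0]]}}

```text
time: 20.75
tcp_pos: [0.502, -0.0355, 0.0361]
ee_rot: [-90.1, -0.1, -115.1]
wrist_force: [-2.9, -2.7, -1.1]
finger_gap: 0.0174
```

```bash
python3 -c "
from h import *;st()"
```

```text
t 20.75 tcp [ 0.502  -0.0355  0.0361] rot [-9.0100e+01 -7.0000e-02 -1.1514e+02] F [-2.9 -2.7 -1.1] M [-0.57  0.47  0.01] gap 0.0174 q [ -6.9   8.8 122.4  -0.   48.9  18.3]
```

Request:
{"op": "play_rows", "data": {"commands": [[0,0,0,0.5],[0,0,0,0.7],[0,0,0,0.8],[0,0,0,0.8],[0,0,0,0.7],[0,0,0,0.5],[0,0,0,0]]}}

```text
time: 21.33
tcp_pos: [0.5021, -0.0355, 0.036]
ee_rot: [-90.1, -0.1, -138.0]
wrist_force: [-2.5, -3.7, -1.6]
finger_gap: 0.0176
```

```bash
python3 -c "
from h import *;st()"
```

```text
t 21.33 tcp [ 0.5021 -0.0355  0.036 ] rot [-9.0060e+01 -8.0000e-02 -1.3799e+02] F [-2.5 -3.7 -1.6] M [-0.47  0.48  0.01] gap 0.0176 q [ -6.9   8.8 122.4  -0.   48.9  41.1]
```

Request:
{"op": "play_rows", "data": {"commands": [[0,0,0,0.6],[0,0,0,0.8],[0,0,0,1],[0,0,0,1],[0,0,0,0.9],[0,0,0,0.7],[0,0,0,0]]}}

```text
time: 21.92
tcp_pos: [0.5036, -0.035, 0.0367]
ee_rot: [-90.0, 0.1, -166.6]
wrist_force: [-0.6, -0.2, -0.5]
finger_gap: 0.0174
```

Request:
{"op": "play_rows", "data": {"commands": [[0,0,0,0.6],[0,0,0,0.8],[0,0,0,1],[0,0,0,1],[0,0,0,0.9],[0,0,0,0.7],[0,0,0,0],[0,0,0,0]]}}

```text
time: 22.58
tcp_pos: [0.5033, -0.0353, 0.0367]
ee_rot: [-90.0, 0.0, 164.9]
wrist_force: [-1.0, -0.2, -0.7]
finger_gap: 0.0173
```

```bash
python3 - <<'E'
from h import *
s,A=st()
im,K,T,s=grab('wrist');cv2.imwrite('pics/w8.png',im)
E
```

```text
t 22.58 tcp [ 0.5033 -0.0353  0.0367] rot [-9.0020e+01  4.0000e-02  1.6494e+02] F [-1.  -0.2 -0.7] M [-0.11 -0.    0.  ] gap 0.0173 q [ -6.8   8.8 122.3   0.   48.8  98.2]
```

View pics/w8.png

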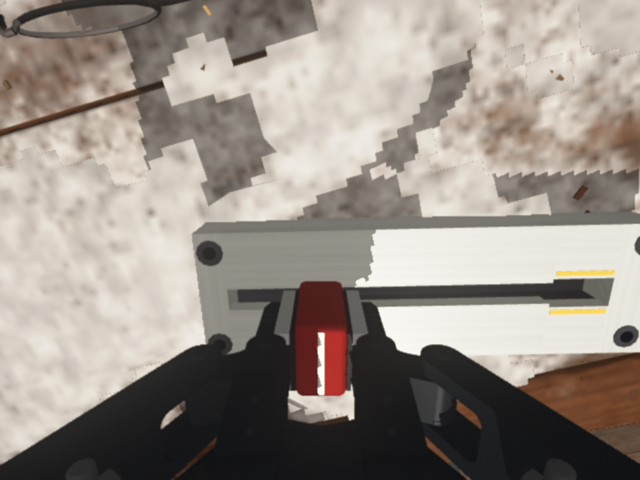

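Request:
{"op": "play_rows", "data": {"commands": [[0,0.03,0,0],[0,0.02,0,0],[0,0,0,0]]}}

```text
time: 22.88
tcp_pos: [0.5033, -0.0353, 0.0357]
ee_rot: [-90.0, 0.0, 164.7]
wrist_force: [-0.3, 0.6, 0.9]
finger_gap: 0.0173
```

Request:
{"op": "play_rows", "data": {"commands": [[0,0,0,0],[0,0,0,0],[0,0,0,0],[0,0,0,0],[0,0,0,0],[0,0,0,0],[0,0,0,0],[0,0,0,0]], "grip": 60}}

```text
time: 23.55
tcp_pos: [0.503, -0.0354, 0.0355]
ee_rot: [-90.0, 0.0, 164.7]
wrist_force: [0.1, 0.9, -0.3]
finger_gap: 0.0513
```

```bash
python3 - <<'E'
from h import *
s,A=st()
im,K,T,s=grab('wrist');cv2.imwrite('pics/w9.png',im)
E
```

```text
t 23.55 tcp [ 0.503  -0.0354  0.0355] rot [-90.     0.   164.69] F [ 0.1  0.9 -0.3] M [-0.04 -0.02  0.02] gap 0.0513 q [ -6.9   8.9 122.4   0.   48.7  98.4]
```

View pics/w9.png

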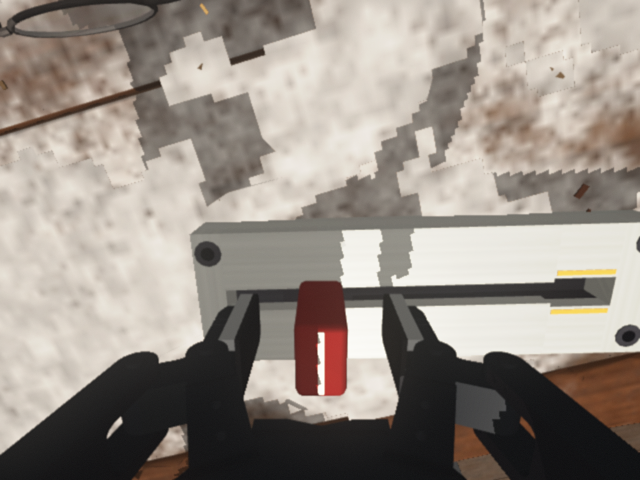

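Released; the stud stands upright with its line crosswise. I retreat straight up and check.

Request:
{"op": "play_rows", "data": {"commands": [[0,-0.2,0,0],[0,-0.5,0,0],[0,-0.8,0,0],[0,-1,0,0],[0,-1,0,0],[0,-1,0,0],[0,-1,0,0],[0,-0.8,0,0],[0,-0.4,0,0],[0,0,0,0],[0,0,0,0]]}}

```text
time: 24.52
tcp_pos: [0.5032, -0.0354, 0.17]
ee_rot: [-90.0, 0.1, 164.7]
wrist_force: [-0.4, 0.1, -0.5]
finger_gap: 0.0508
```

```bash
python3 - <<'E'
from h import *
s,A=st()
im,K,T,s=grab('wrist');cv2.imwrite('pics/w10.png',im)
hsv=cv2.cvtColor(im,cv2.COLOR_BGR2HSV).astype(int);H,S,V=[hsv[...,i] for i in range(3)]
red=(((H<6)|(H>173))&(S>150)&(V>60)).astype(np.uint8)
c=max(cv2.findContours(red,0,1)[0],key=cv2.contourArea);x,y,w,h=cv2.boundingRect(c);print(x,y,w,h)
sub=np.zeros_like(red);sub[y:y+h,x:x+w]=((S<110)&(V>100))[y:y+h,x:x+w]
hull=np.zeros_like(red);cv2.fillConvexPoly(hull,cv2.convexHull(c),1);sub&=cv2.erode(hull,np.ones((3,3)))
l=max(cv2.findContours(sub,0,1)[0],key=cv2.contourArea)
wd=np.array([ray(K,T,p[0],.072)[:2] for p in l],np.float32)*1000;print('line',cv2.minAreaRect(wd))
crop(im,200,150,440,330,3,'pics/c10.png')
E
```

```text
t 24.52 tcp [ 0.5032 -0.0354  0.17  ] rot [-9.0010e+01  7.0000e-02  1.6469e+02] F [-0.4  0.1 -0.5] M [ 0.02  0.01 -0.03] gap 0.0508 q [ -6.9  -0.7 116.4   0.   64.3  98.4]
317 237 1 1Traceback (most recent call last):
  File "<stdin>", line 9, in <module>
ValueError: max() iterable argument is empty
```

View pics/w10.png

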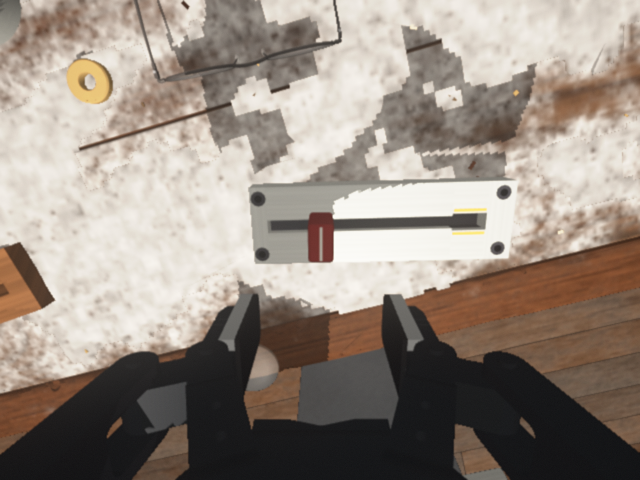

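```bash
python3 - <<'E'
from h import *
im=cv2.imread('pics/w10.png');_,K,T,s=grab('wrist')
crop(im,290,200,350,270,8,'pics/c10.png')
ps=[(258,199),(262,254),(504,192),(498,248)]
w=np.array([ray(K,T,p,.024)[:2]*1000 for p in ps]);print(w.round(1))
yd=((w[0]-w[2])+(w[1]-w[3]));print('plate y dir',np.degrees(np.arctan2(yd[1],yd[0])))
hsv=cv2.cvtColor(im,cv2.COLOR_BGR2HSV).astype(int);sub=np.zeros(im.shape[:2],np.uint8);sub[226:262,312:330]=(hsv[226:262,312:330,1]<110)&(hsv[226:262,312:330,2]>90)
l=max(cv2.findContours(sub,0,1)[0],key=cv2.contourArea);wd=np.array([ray(K,T,p[0],.072)[:2] for p in l],np.float32)*1000;print('line',cv2.minAreaRect(wd),cv2.boundingRect(l))
im,K,T,s=grab('top');cv2.imwrite('pics/top9.png',im)
E
```

```text
[[ 535.7    7.7]
 [ 491.1   18.8]
 [ 490.1 -180.4]
 [ 445.  -169.9]]
plate y dir 76.31662395441452
line ((501.1800537109375, -34.02659606933594), (2.0783474445343018, 24.353179931640625), 74.72411346435547) (319, 227, 4, 35)
```

View pics/top9.png

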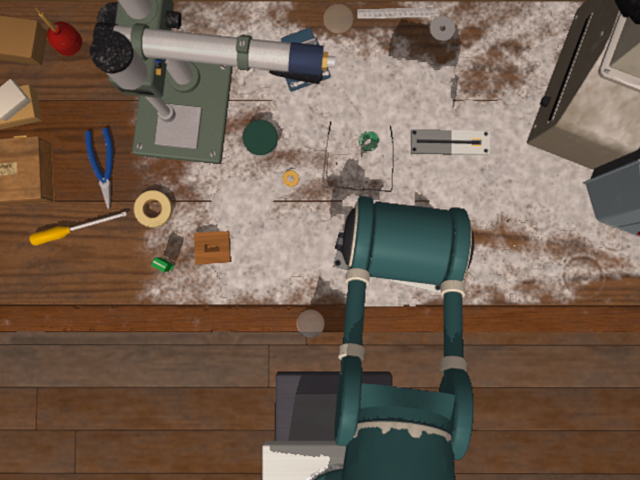

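View pics/c10.png

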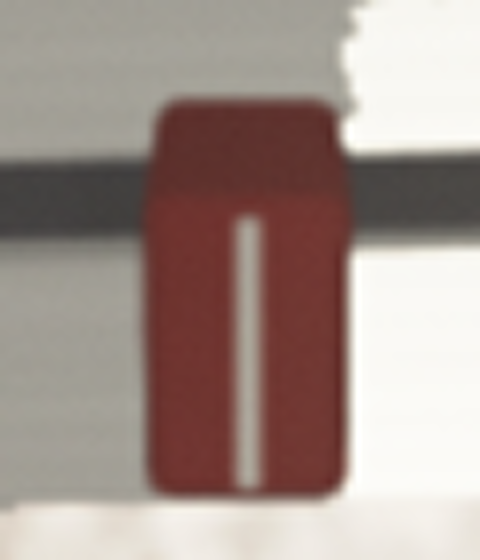

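```bash
python3 -c "
from workcell import env;print(env.finish_job())"
```

```text
the job is handed in; nothing more can be done
None
```

The clamp stud is locked crosswise in the larger T-slot plate, against the inner stop, and the job is handed in at about 25 s.

- **Slide:** I lifted the red stud from the stand, lowered it through the window, and slid it until I felt the stop about 118 mm from the window. Contact forces read about 9 N at most, against the stop.
- **Turn:** I eased off to a light touch, turned it clockwise about 91.5 degrees, set it down, let go and moved straight up.
- **Final checks:** The last wrist picture shows the stud upright. Its white line is about 91.6 degrees from the slot, and its axis is about 118 mm from the window, which agrees with the felt stop.
- **Bystanders:** In the last top picture the lens blank and brass ring are at the same pixels as at the start.

My first colour check of the grip found nothing because its threshold was too strict for the shaded red. I measured the line again with a looser one. No other check failed or disagreed.

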